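# Swing out and lock the camera boom of a balloon payload

## Task

Swing the camera boom round on its pin, pushing its free end past the sprung roller catch until it sits fully home against the rubber-faced stop screw, and press it there for a moment with a firm push of about 10 N; the boom must never bear on the stop with more than 17 N. Then turn the keeper as far as it goes, so that its post stands behind the boom, and let go with the boom still resting on the stop; leave the other things on the table and deck where they are.

Things in the scene. Friction and masses are not known exactly. Their poses are not given: they have to be found in the camera images.
- deck: Plywood deck board fixed on the table, 230 x 380 x 12 mm. Origin on the table; the board spans x -80..+150, y -180..+200 mm in its own frame, z up, top at z = 12 mm. It carries the boom's pin, the stop, the roller catch and the keeper.
- pin (a point): Axis of the steel pin on which the boom turns, at the deck top; (0, -130, 12) mm in the deck frame. A dark round nut, 22 mm across, caps it over the boom, top 44 mm above the table.
- catch (a point): Catch at rest: axis of a white roller 16 mm across, at deck (12, 128, 22) mm, sprung toward deck -y from a dark housing (deck x -1..25, y 154..182, top z 35 mm). The boom's nose must push the roller back to pass, roughly 4 to 8 N at the boom, beginning 30 to 40 mm before home; the roller then bears on the nose's back slope and keeps the boom lightly (1 to 5 N) on the stop; in between it runs free.
- boom: Loose aluminium tube 40 x 20 mm, 265 mm long with a blunt grey nose, 0.2 kg, flat on the deck, its hole on the pin (0.5 mm play). Origin on the pin axis at its underside; +y runs along it; sides at x +-20, to y = 250; top z 20 mm. It starts 0.4 to 0.75 rad clockwise (from above) of home; push its +x side to turn it counter-clockwise. Home: y axis within 0.035 rad of the deck's. Stays where left.
- boom_tip (a point): Crest of the boom's nose (boom frame -6, 264, 10 mm); from here the nose slopes back to both sides at y = 250.
- stop: Fixed aluminium block 24 x 34 x 30 mm with the stop screw. Origin at the centre of its +x face, deck frame (-31, 85, 22) mm, axes as the deck's. The screw's rubber face, 12 mm across, looks along +x and stands 5 to 17 mm out of the block: set differently each run, not measured: find it by touch. It meets the boom's -x side 215 mm from the pin. Hard: gives under 1.5 mm at 17 N.
- keeper (a joint): Steel keeper lever on an upright axis, light friction (0.5 N at its post). In rad: 0 fully open, growing clockwise from above, end stop at 2.07; starts at 0.4 to 0.65. At value q it points from its pivot along (cos q, -sin q) in the deck frame. Closed, its post stands behind the home boom, 3 to 18 mm clear of its +x side; a boom that is not home may be in its way.
- keeper_pivot (a point): Keeper's pivot axis, on the deck top, at (75, 165, 12) mm in the deck frame. The lever is 12 mm wide; its bar lies 3 to 13 mm above the deck top.
- keeper_post (a point): Centre of the top of the keeper's round upright post (12 mm across, at the lever's free end, 80 mm from the pivot). This point is 59 mm above the table; the post can be pinched or pushed over its upper 27 mm, above the boom and the catch housing.
- battery: Bystander: black battery block 34 x 52 x 22 mm loose on the deck, on the robot's side of the boom. Origin under its centre.
- jar: Bystander: small glass jar, 32 mm across, 45 mm high, loose on the deck, beyond the pin. Origin under its centre.
- tape: Bystander: roll of white tape, 110 mm across, 48 mm high. Origin under its centre.
- twine: Bystander: spool of twine, 80 mm across, 105 mm high. Origin under its centre.
- camera: Bystander: black camera module 50 x 70 x 40 mm with a lens. Origin under its centre.
- rack: Bystander: black rack 40 x 130 mm with four corked glass tubes, 112 mm high. Origin under its centre.
- driver: Bystander: screwdriver with a black handle, about 200 mm long, lying beyond the deck.

How it is judged:
On the way, in this order (a step that is already met when the one before it is completed fails the run):
1. the boom is pressed on the stop with at least 9 N for 0.2 s (contact force between boom and stop above 9 N), for 0.2 s.
2. the keeper is turned behind the boom (over 1.93 rad) (value of joint keeper above 1.93 rad), for 0.2 s.
At the end, for the whole second after the job is handed in: The boom rests on the stop screw (at least 0.4 N, kept by the roller catch), within 0.05 rad of the deck's y axis and at rest, and the keeper stands over 1.93 rad (contact force between boom and stop above 0.4 N and angle between the y axis of boom and the y axis of deck, either way round below 0.05 rad and value of joint keeper above 1.93 rad and linear speed of boom below 0.02 m/s); the robot touches nothing.
It fails at once if the boom bears on the stop with more than 17 N (contact force between boom and stop above 17 N).
It fails at once if a bystander is moved by more than 20 mm (distance of any of battery, jar, tape, twine, camera, rack, driver from where it was at the start of the episode above 0.02 m).
It also fails if it takes over 72 s, if anything falls off the work surface, if the arm or the gripper's body presses on something with over 40 N, if the wrist force passes 120 N, or if a joint passes its speed limit or range.

## Robot

A 7-joint arm with a two-finger parallel gripper is mounted at the origin on the work surface. World frame = base frame: x ahead of the robot, y to its left, z up, the work surface at z = 0. Lengths are in m, angles in rad, forces in N, time in s.
With the tool pointing down it reaches from about 0.425 to 0.875 m from the base axis. Payload 4.7 kg.
Tool frame: the origin (TCP) lies midway between the tips of the shut fingers; the grasp point (between the pads) lies 19 mm behind it; y points along the fingers, z is the direction in which the jaws open and shut, and the axes are right-handed (so a half turn about y gives the same grasp; the last joint's range is limited). The gripper opens to 85 mm and grips with 20 to 120 N. Pads are 22 mm wide; open, the fingers measure 114 mm over their backs; the gripper's body (76 mm by 85 mm) begins 54 mm behind the grasp point. The pads swing forward as they close: fully open they stand 13 mm farther back than shut.
Start: joints at [1.257, 0.321, -0.07, 1.45, 0.023, 1.371, -0.057], TCP at [0.209, -0.615, 0.231] pointing down, gripper open.
Joint ranges: [-2.86, 2.86], [-0.3, 2.09], [-1.38, 1.24], [0.06, 2.45], [-1.56, 4.7], [0.09, 2.05], [-2.69, 2.69]. Speed limits (rad/s): [2.57, 2.57, 3.14, 3.14, 3.14, 3.14, 3.14].

## Interface

Orientations are given as a unit quaternion [w, x, y, z].
In Python, from workcell import manip gives the robot as it stands.
- The arm moves only by the tool servo_tool, never from a script. Its argument "commands" is a list of rows, each an object with "dp": the shift along the tool's x, y, z in cm, a list of three; "spin": the turn about the tool's y in degrees. In form: [{"dp": [x, y, z], "spin": spin}, ...]. A call has 1 to 20 rows; each row is the pose to reach, as a shift and turn from the pose commanded when the call began, along the tool's axes at that moment; what a row does not reach only later rows make up. A row lasts 1/10 s, in which the tool goes at most 50 mm and 8.59 degrees, less where a joint would pass 70% of its speed; a pose out of reach is approached as far as the arm can. A call with a gripper value outside its range is refused whole. "claw" is the closure in counts, from 0 (fully open) to 255 (shut), set as the call begins (left out, the last holds). The fingers move at their own pace and stop on an object; the grip force is fixed at half the most. Time passes only in rows, so rows that repeat a pose let the fingers close. It gives the time, the measured TCP pose, the force and the opening at its end, in the units of the state.
- manip.sense(): the state, without advancing time (a new reading comes with each control period).
- manip.grab_frame(name): name is "scene" or "top"; returns a dict with "pixels" (384x512x3 uint8, red, green, blue), "vfov" (degrees; the focal length in pixels is half the picture's height over the tangent of half this angle, whatever the lens; pixels are square), "cx", "cy" (the principal point, pixels), "R" (3x3) and "t" (3): a world point X has camera coordinates R X + t. Camera axes: x right, y down, z forward; pixel columns grow to the right and rows downward; lengths in m; the calibration is good to about 2 mm. A picture is of the moment at which its call begins. There is no depth.
- manip.close_job(): hands the job in, once; it reports no verdict.
Trained networks look in a picture, given as the dict that the camera call returned (one of the last four; its "shot" number tells which), for a name from the list of things; names that differ only in an ending like _2 or _b are one class to them, and where a whole thing is asked for, a point or a joint stands for the part that bears it (a point fixed in the world has none). Each returns a list of dicts, best first, with "p" (0 to 1); they miss things now and then, are a little off and sometimes report something else, mostly with a low value. They report only what shows in the picture. A call takes as long as a camera call.
- manip.outline_of(picture, thing): "pixels" (384x512 bool, what is visible of it) and "bbox" ([left, top, width, height] in pixels, round what is visible of it).
The state is a dict: "t": time; "qpos": joint angles; "qvel": joint speeds; "joint_efforts": joint torques, N m; "tool_pos": TCP position; "eef_rot": TCP orientation; "force": force on the tool from outside, world axes, zero at the start; "moment": the same for the moment, N m; "gripper_width": opening from 0.0 (shut) to 1.0 (fully open).
Only numpy, scipy, OpenCV 4.12 (cv2) and the standard library are available. Lean on these libraries where they do the work, as an engineer would, in place of code of your own. Each camera call takes 0.05 s, during which the arm holds its last target. There are 200 camera calls.

## Working session

There is one attempt and no reset: what is moved stays moved. The work goes in short steps, Python scripts to look and compute and a tool call to move; the robot and the scene stay as the last step left them, time stands still between calls to the robot, and variables do not carry over. Pictures are saved under pics/ and viewed, about 8 in all and at most 12, crops included, and the job is handed in when it is done.

Besides the shell and the picture viewer there is one more tool, called after "Call:" as a command line: name --argument value ..., lists and objects as JSON in quotes. servo_tool: Moves the arm, as the interface text tells. Its arguments: {"type":"object","properties":{"commands":{"type":"array","items":{"type":"object","properties":{"dp":{"type":"array","items":{"type":"number"}},"spin":{"type":"number"}}}},"claw":{"type":"number"}},"required":["commands"]}

```bash
mkdir -p pics; ls
cat > h.py <<'E'
import numpy as np, cv2
from workcell import manip
def K(f):
    h=f["pixels"].shape[0]; fl=h/2/np.tan(np.radians(f["vfov"])/2)
    return fl
def proj(f,X):
    c=np.asarray(f["R"])@np.asarray(X,float).T+np.asarray(f["t"]).reshape(3,1) if np.ndim(X)>1 else np.asarray(f["R"])@np.asarray(X,float)+np.asarray(f["t"]).ravel()
    return np.array([f["cx"]+K(f)*c[0]/c[2], f["cy"]+K(f)*c[1]/c[2]]).T
def unproj(f,uv,z):
    R=np.asarray(f["R"]);t=np.asarray(f["t"]).ravel()
    d=R.T@np.array([(uv[0]-f["cx"])/K(f),(uv[1]-f["cy"])/K(f),1.]); o=-R.T@t
    return o+d*(z-o[2])/d[2]
E
python3 - <<'E'
from h import *
s=manip.sense(); print({k:np.round(v,3) for k,v in s.items()})
for n in("scene","top"):
    f=manip.grab_frame(n); cv2.imwrite(f"pics/{n}0.png",f["pixels"][:,:,::-1])
    print(n,f["vfov"],f["cx"],f["cy"],np.round(-np.asarray(f["R"]).T@np.asarray(f["t"]).ravel(),3))
    for th in("deck","boom","keeper","keeper_post","stop","catch","pin","boom_tip","battery","jar","tape","twine","camera","rack","driver"):
        try:
            r=manip.outline_of(f,th)
            for q in r[:2]:
                m=q["pixels"];ys,xs=np.nonzero(m);print(th,round(q["p"],2),q["bbox"],xs.mean().round(1),ys.mean().round(1))
        except Exception as e: print(th,e)
E
```

```text
pics
{'t': np.float64(0.0), 'qpos': array([ 1.257,  0.322, -0.07 ,  1.452,  0.023,  1.371, -0.057]), 'qvel': array([-0.   , -0.   ,  0.   , -0.   ,  0.001,  0.001, -0.   ]), 'joint_efforts': array([ 0.0000e+00, -4.9358e+01, -3.8200e-01, -3.1433e+01,  1.3000e-02,
        1.1000e-02, -0.0000e+00]), 'tool_pos': array([ 0.209, -0.615,  0.23 ]), 'eef_rot': array([ 0.115, -0.116,  0.698, -0.697]), 'force': array([0.097, 0.366, 0.299]), 'moment': array([-0.019,  0.035, -0.011]), 'gripper_width': np.float64(1.0)}
scene 54.841159266817826 258.3748593422455 189.19565263368727 [1.14  0.153 0.939]
deck 0.73 [197.8, 138.6, 148.1, 121.1] 278.7 199.4
boom 0.76 [230.4, 157.5, 49.1, 78.0] 257.6 196.9
keeper 0.78 [283.2, 225.7, 28.4, 19.5] 298.0 234.9
keeper_post 0.58 [282.3, 225.2, 35.2, 22.1] 297.9 235.0
keeper_post 0.53 [197.6, 141.1, 147.3, 114.5] 277.9 199.6
stop 0.43 [300.3, 177.9, 12.8, 15.7] 307.3 184.9
catch 0.56 [201.0, 141.8, 149.0, 112.4] 278.2 199.6
catch 0.49 [265.8, 150.7, 12.5, 20.3] 268.1 159.3
pin 0.61 [281.1, 225.3, 31.7, 18.2] 298.4 234.5
pin 0.58 [194.9, 141.3, 148.9, 116.0] 279.4
[... 794 characters left out ...]
 0.73 [351.7, 222.1, 23.5, 19.5] 361.7 231.1
keeper 0.6 [210.7, 164.1, 17.7, 23.5] 218.5 176.3
keeper_post 0.55 [210.5, 166.0, 17.6, 21.8] 218.9 176.0
stop 0.56 [218.4, 212.2, 10.6, 12.3] 224.2 221.3
catch 0.62 [191.3, 164.0, 120.5, 92.8] 249.0 207.9
pin 0.66 [190.2, 165.9, 120.5, 85.3] 248.5 207.6
boom_tip 0.82 [235.8, 173.7, 57.3, 59.4] 263.6 201.1
battery 0.49 [260.4, 231.6, 12.3, 10.8] 264.8 236.2
jar 0.18 [210.9, 165.0, 18.2, 21.3] 219.4 175.4
tape 0.65 [115.7, 221.0, 31.3, 39.3] 133.8 242.4
twine 0.6 [125.3, 178.0, 29.5, 24.1] 138.3 189.0
camera 0.87 [352.1, 222.1, 23.9, 18.4] 362.0 231.1
rack 0.97 [341.3, 172.8, 38.8, 17.3] 360.8 179.8
driver 0.66 [224.5, 141.7, 41.4, 6.5] 249.4 145.0
```

Run:
```python
import cv2,numpy as np
a=cv2.imread("pics/top0.png")[130:270,100:400]; a=cv2.resize(a,None,fx=2.66,fy=2.66,interpolation=cv2.INTER_CUBIC);cv2.imwrite("pics/c_top.png",a)
a=cv2.imread("pics/scene0.png")[110:290,180:420]; a=cv2.resize(a,None,fx=3.3,fy=3.3,interpolation=cv2.INTER_CUBIC);cv2.imwrite("pics/c_scene.png",a)
```

```text
(no output)
```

View pics/c_top.png

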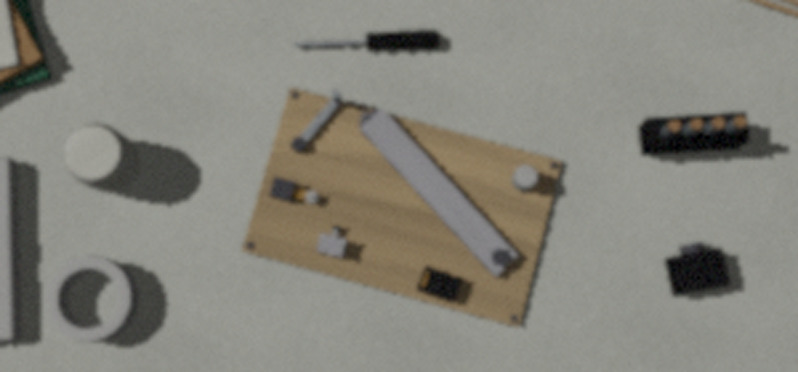

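View pics/c_scene.png

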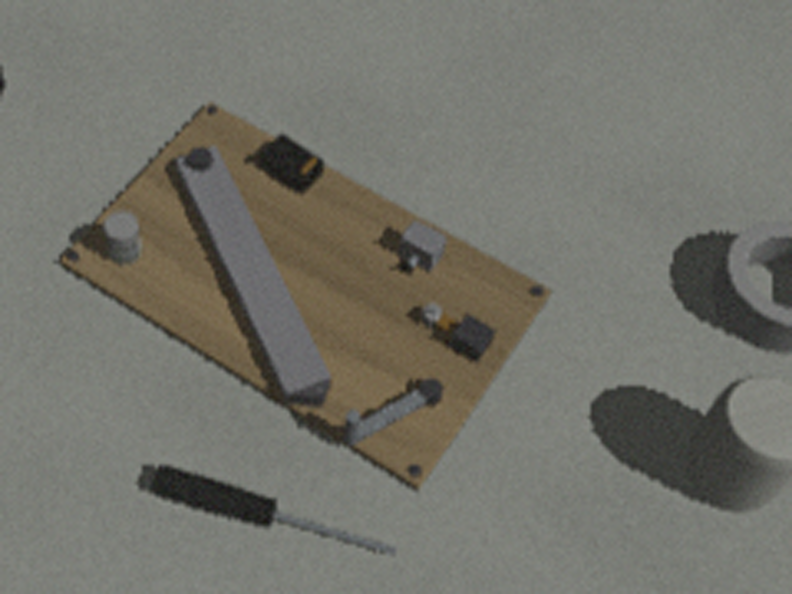

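The top view (crop at 2.66×, offset 100,130) shows the deck corners at crop (290,88), (565,160), (522,327) and (245,250). The nut is at (503,257), the boom tip near (372,118), the keeper pivot at (300,145) and its post near (337,98). The stop is at (332,243) and the roller at (310,198). The scene view agrees with this layout.

```bash
cat > fit.py <<'E'
from h import *
from scipy.optimize import minimize
def mat(p): c,s=np.cos(p[2]),np.sin(p[2]); return np.array([[c,-s],[s,c]])
def d2w(p,X): X=np.atleast_2d(X).astype(float); o=X.copy(); o[:,:2]=X[:,:2]@mat(p).T+p[:2]; return o
def box(x0,x1,y0,y1,z0,z1): return np.array([[x,y,z] for x in(x0,x1) for y in(y0,y1) for z in(z0,z1)])/1000
S=4
def hullmask(f,W):
    h=cv2.convexHull(((proj(f,W)+.5)*S).astype(np.float32))
    m=np.zeros((384*S,512*S),np.uint8); cv2.fillConvexPoly(m,(h*16).astype(np.int32),1,shift=4); return m>0
def iou(f,W,m): a=hullmask(f,W); return (a&m).sum()/(a|m).sum()
def up(m): return cv2.resize(m.astype(np.float32),None,fx=S,fy=S,interpolation=cv2.INTER_LINEAR)>.5
def wood(f):
    hsv=cv2.cvtColor(f["pixels"],cv2.COLOR_RGB2HSV); m=((hsv[...,0]>8)&(hsv[...,0]<25)&(hsv[...,1]>70)).astype(np.uint8)
    n,l,st,_=cv2.connectedComponentsWithStats(m); i=1+np.argmax(st[1:,4])
    ys,xs=np.nonzero(l==i); h=cv2.convexHull(np.stack([xs,ys],1)); o=np.zeros(m.shape,np.uint8); cv2.fillConvexPoly(o,h,1); return o>0
E
cat > f1.py <<'E'
from fit import *
F=[manip.grab_frame(n) for n in("scene","top")]
ft=F[1]
c=[unproj(ft,np.array(q)/2.66+[100,130],.012)[:2] for q in((290,88),(565,160),(522,327),(245,250))]
y=c[0]-c[1]+c[3]-c[2]; yaw=np.arctan2(-y[0],y[1]); 
ctr=np.mean(c,0); p=np.array([0,0,yaw]); p[:2]=ctr-mat(p)@[.035,.01]; print("click",p.round(4))
D=box(-80,150,-180,200,0,12)
M=[[up(wood(f)),up(manip.outline_of(f,"deck")[0]["pixels"])] for f in F]
for name,sel in(("wood",0),("net",1)):
  for vs in((0,),(1,),(0,1)):
    r=minimize(lambda q:-sum(iou(F[v],d2w(q,D),M[v][sel]) for v in vs),p,method="Nelder-Mead",options=dict(initial_simplex=p+np.array([[0,0,0],[.01,0,0],[0,.01,0],[0,0,.03]]),xatol=1e-4,fatol=1e-5))
    print(name,vs,r.x.round(4),r.fun)
    if name=="wood" and vs==(0,1): P=r.x
np.save("P.npy",P)
# boom
B=box(-20,20,-15,250,0,20); B=np.vstack([B,[[-.006,.264,0],[-.006,.264,.02]]])
mb=[up(manip.outline_of(f,"boom")[0]["pixels"]) for f in F]
def bw(th,P=P): W=d2w([0,-.13,-th],B); W[:,2]+=.012; return d2w(P,W)
for vs in((0,),(1,),(0,1)):
    ths=np.arange(.3,.85,.005); v=[sum(iou(F[k],bw(t),mb[k]) for k in vs) for t in ths]; print("boom",vs,ths[np.argmax(v)],max(v))
th=ths[np.argmax(v)]
for q in(.4,.5,.6): print("post",q,[proj(f,d2w(P,[[.075+.08*np.cos(q),.165-.08*np.sin(q),.059]]))[0].round(1) for f in F])
for k,f in enumerate(F):
    im=cv2.resize(f["pixels"][:,:,::-1],None,fx=4,fy=4,interpolation=cv2.INTER_CUBIC)
    def poly(W,c,f=f,im=im): cv2.polylines(im,[((proj(f,d2w(P,np.array(W)))+.5)*4).astype(int)],True,c,1)
    poly([[-.08,-.18,.012],[.15,-.18,.012],[.15,.2,.012],[-.08,.2,.012]],(0,255,0))
    a=np.linspace(0,6.28,20)
    def circ(x,y,r,z,c): poly(np.stack([x+r*np.cos(a),y+r*np.sin(a),0*a+z],1),c)
    circ(0,-.13,.011,.044,(0,0,255)); circ(.012,.128,.008,.029,(255,0,0))
    poly([[-.055,.068,.037],[-.031,.068,.037],[-.031,.102,.037],[-.055,.102,.037]],(0,0,255))
    for q in(.4,.5,.6): circ(.075+.08*np.cos(q),.165-.08*np.sin(q),.006,.059,(0,255,255))
    W=bw(th); 
    cv2.polylines(im,[((proj(f,W[[1,3,7,5]])+.5)*4).astype(int)],True,(255,0,255),1)
    u=((proj(f,d2w(P,[[.03,.02,.012]]))[0])*4).astype(int)
    cv2.imwrite(f"pics/ov{k}.png",im[u[1]-240:u[1]+240,u[0]-300:u[0]+300])
E
python3 f1.py
```

```text
click [ 0.534   0.0007 -0.2897]
wood (0,) [ 0.5339  0.006  -0.2947] -0.9827414418902569
wood (1,) [ 0.5356  0.0049 -0.3001] -0.975203516624611
wood (0, 1) [ 0.5346  0.0051 -0.291 ] -1.955499858783008
net (0,) [ 0.5355  0.0064 -0.2961] -0.7995019565990751
net (1,) [ 0.5355  0.0042 -0.2961] -0.8208846475093743
net (0, 1) [ 0.5356  0.0055 -0.2954] -1.6169842670603969
boom (0,) 0.5650000000000002 0.9173783796536592
boom (1,) 0.5700000000000003 0.9002827036751477
boom (0, 1) 0.5650000000000002 1.8130539859670174
post 0.4 [array([286.7, 235.9]), array([225.3, 164.8])]
post 0.5 [array([285.1, 233.4]), array([227.1, 166.3])]
post 0.6 [array([283.8, 230.9]), array([228.6, 167.9])]
```

View overlay.

```bash
python3 - <<'E'
import re
s=open('f1.py').read()
s=s[:s.index('ft=F[1]')]+"P=np.array([.535,.0053,-.295]);np.save('P.npy',P)\n"+s[s.index('# boom'):]
open('f2.py','w').write(s)
E
python3 f2.py; python3 -c "
import cv2,numpy as np
a=cv2.imread('pics/ov0.png');b=cv2.imread('pics/ov1.png')
cv2.imwrite('pics/ovb.png',cv2.resize(np.vstack([a,b]),None,fx=.625,fy=.625) if 0 else b)"
```

```text
boom (0,) 0.5600000000000003 0.9163547995139733
boom (1,) 0.5650000000000002 0.9121475763720809
boom (0, 1) 0.5600000000000003 1.8225680875964692
post 0.4 [array([286.4, 236.1]), array([225.5, 164.6])]
post 0.5 [array([284.8, 233.6]), array([227.2, 166.1])]
post 0.6 [array([283.5, 231.1]), array([228.8, 167.7])]
```

View pics/ov1.png

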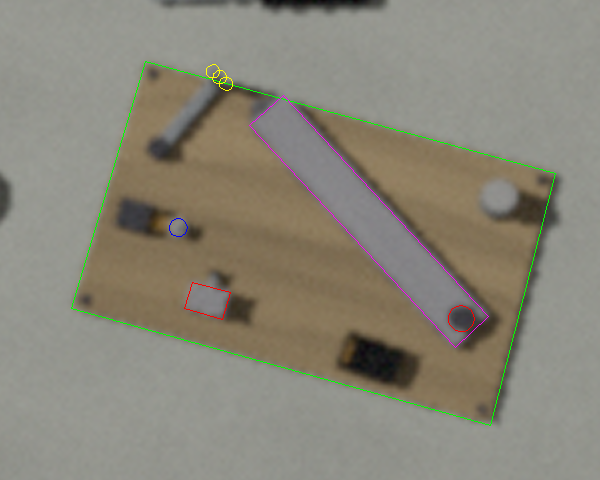

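View pics/ov0.png

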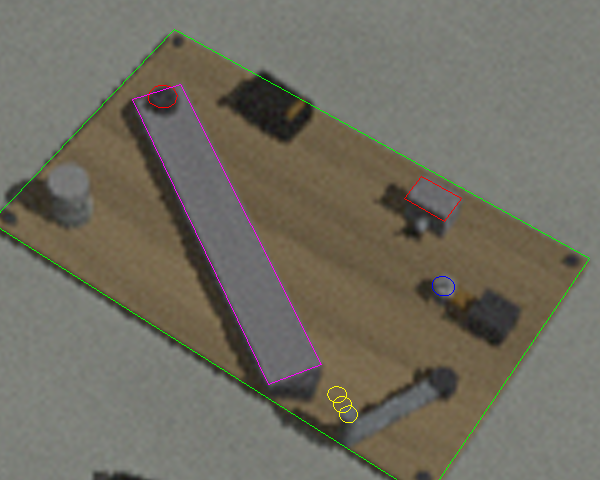

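The deck outline fits both pictures at (0.535, 0.0053) with yaw −0.295, the boom is at 0.56 rad and the keeper at about 0.42. To keep control when the boom snaps past the catch, I'll straddle it with nearly closed jaws at a radius of about 170 mm.

```bash
cat > plan.py <<'E'
from fit import *
from scipy.spatial.transform import Rotation as Ro
P=np.load("P.npy")
def pose():
    s=manip.sense(); w,x,y,z=s["eef_rot"]; return s,Ro.from_quat([x,y,z,w]).as_matrix()
def bpt(a,r,off=0):  # world xy of boom point (radius r, offset off along boom +x), m; a clockwise
    return d2w(P,[[r*np.sin(a)+off*np.cos(a),-.13+r*np.cos(a)-off*np.sin(a),0]])[0,:2]
def go(A,p0,tgt): return (A.T@(np.asarray(tgt)-p0)*100).round(2)
E
python3 - <<'E'
from plan import *
s,A=pose(); print(A.round(3)); yaw=P[2]
a=.56; bx=np.array([np.cos(yaw-a),np.sin(yaw-a),0])
# spin about tool y (down) to bring z axis to +-bx
zc=A[:,2]
for sg in(1,-1):
    ang=np.arctan2(np.cross(zc,sg*bx)@A[:,1],zc@(sg*bx)); print("spin",sg,np.degrees(ang).round(1))
xy=bpt(a,.17); print(xy, [go(A,s["tool_pos"],[*xy,z]) for z in(.2,.1,.016)])
f=manip.grab_frame("scene")
for n in("battery","driver","jar"): 
    ys,xs=np.nonzero(manip.outline_of(f,n)[0]["pixels"]); print(n,unproj(f,(xs.mean(),ys.mean()),.02).round(3))
E
```

```text
[[-0.947 -0.     0.322]
 [-0.322 -0.    -0.947]
 [ 0.    -1.     0.   ]]
spin 1 -22.2
spin -1 157.8
[ 0.62548088 -0.00752713] [array([-58.98,   3.13, -44.15]), array([-58.98,  13.13, -44.15]), array([-58.98,  21.53, -44.15])]
battery [ 0.463 -0.038  0.02 ]
driver [0.799 0.024 0.02 ]
jar [ 0.592 -0.159  0.02 ]
```

Call:
servo_tool --commands '[{"dp": [-4, 0, -3], "spin": -2}, {"dp": [-8, 0, -6], "spin": -5}, {"dp": [-12, 0, -9], "spin": -8}, {"dp": [-16, 0, -12], "spin": -11}, {"dp": [-20, 0, -15], "spin": -14}, {"dp": [-24, 0, -18], "spin": -17}, {"dp": [-28, 0, -21], "spin": -20}, {"dp": [-32, 0, -24], "spin": -22}, {"dp": [-36, 0, -27], "spin": -22}, {"dp": [-40, 0, -30], "spin": -22}, {"dp": [-44, 1, -33], "spin": -22}, {"dp": [-48, 2, -36], "spin": -22}, {"dp": [-52, 3, -39], "spin": -22}, {"dp": [-55.5, 5, -42], "spin": -22}, {"dp": [-59, 7, -44.2], "spin": -22}, {"dp": [-59, 11, -44.2], "spin": -22}, {"dp": [-59, 13, -44.2], "spin": -22}, {"dp": [-59, 13, -44.2], "spin": -22}, {"dp": [-59, 13, -44.2], "spin": -22}]' --claw 60

```text
t: 4.2
tool_pos: [0.6258, -0.0072, 0.1018]
eef_rot: [-0.246, 0.246, -0.663, 0.663]
force: [-0.6, -0.2, 0.9]
gripper_width: 0.765
```

```bash
cat > snap.py <<'E'
import sys; from plan import *
f=manip.grab_frame(sys.argv[1]); u=proj(f,[*d2w(P,[[.03,.04,0]])[0,:2],.03]).astype(int)
h,w=75,100
im=f["pixels"][max(0,u[1]-h):u[1]+h,u[0]-w:u[0]+w,::-1]
cv2.imwrite(sys.argv[2],cv2.resize(im,None,fx=4,fy=4,interpolation=cv2.INTER_CUBIC))
s,A=pose(); d=np.linalg.solve(mat(P),s["tool_pos"][:2]-P[:2]); print(s["t"].round(2),"deck xy",d.round(4),s["tool_pos"][2].round(4),"jaw yaw rel deck x",(np.arctan2(A[1,2],A[0,2])-P[2]).round(3), "F deck",(mat(P).T@s["force"][:2]).round(2))
E
python3 snap.py scene pics/s1.png
```

```text
Traceback (most recent call last):
  File "snap.py", line 6, in <module>
    s,A=pose(); d=np.linalg.solve(mat(P),s["tool_pos"][:2]-P[:2]); print(s["t"].round(2),"deck xy",d.round(4),s["tool_pos"][2].round(4),"jaw yaw rel deck x",(np.arctan2(A[1,2],A[0,2])-P[2]).round(3), "F deck",(mat(P).T@s["force"][:2]).round(2))
                                                                         ^^^^^^^^^^^^
AttributeError: 'float' object has no attribute 'round'
```

View pics/s1.png

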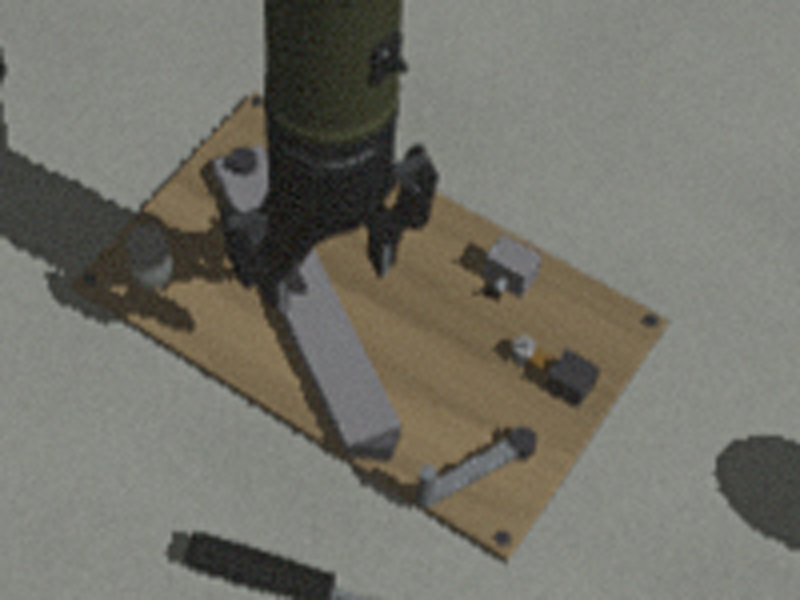

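The view shows the fingers astride the boom, the post at (428,480), the roller at (522,348) and the stop at (515,265). Next I'll descend and close the jaws gently.

Call:
servo_tool --commands '[{"dp": [0, 3, 0], "spin": 0}, {"dp": [0, 6, 0], "spin": 0}, {"dp": [0, 7.5, 0], "spin": 0}, {"dp": [0, 8.4, 0], "spin": 0}, {"dp": [0, 8.4, 0], "spin": 0}]'

```text
t: 4.75
tool_pos: [0.6256, -0.0072, 0.0173]
eef_rot: [0.246, -0.246, 0.663, -0.663]
force: [-0.6, 0.9, 0.5]
gripper_width: 0.766
```

Call:
servo_tool --commands '[{"dp": [0, 0, 0], "spin": 0}, {"dp": [0, 0, 0], "spin": 0}, {"dp": [0, 0, 0], "spin": 0}, {"dp": [0, 0, 0], "spin": 0}]' --claw 120

```text
t: 5.15
tool_pos: [0.626, -0.007, 0.018]
eef_rot: [-0.247, 0.246, -0.663, 0.663]
force: [1.1, -0.8, 0.1]
gripper_width: 0.53
```

Call:
servo_tool --commands '[{"dp": [0, 0, 0], "spin": 0}, {"dp": [0, 0, 0], "spin": 0}, {"dp": [0, 0, 0], "spin": 0}]' --claw 130

```text
t: 5.45
tool_pos: [0.6255, -0.0071, 0.0173]
eef_rot: [-0.246, 0.246, -0.663, 0.663]
force: [0.0, -0.0, 0.1]
gripper_width: 0.489
```

```bash
sed -i 's/s\["t"\].round(2)/round(float(s["t"]),2)/' snap.py
cat > st.py <<'E'
from plan import *
s,A=pose(); d=np.linalg.solve(mat(P),s["tool_pos"][:2]-P[:2])
print("t %.2f"%s["t"],"deck",(d*1000).round(1),"z",round(float(s["tool_pos"][2]),4),"jawyaw",round(float(np.arctan2(A[1,2],A[0,2])-P[2]),3),"Fdeck",(mat(P).T@s["force"][:2]).round(2),"w",round(float(s["gripper_width"]),3),"mz",np.round(s["moment"],2), "a,r", np.arctan2(d[0],d[1]+.13).round(3), np.hypot(d[0],d[1]+.13).round(4))
E
python3 st.py
python3 - <<'E'
from plan import *
s,A=pose()
p0=s["tool_pos"]
for a in np.arange(.56,-.06,-.02):
    print(a.round(2),"spin",np.degrees(a-.56).round(1),go(A,p0,[*bpt(a,.17),p0[2]]))
E
```

```text
t 5.45 deck [90.2 14.5] z 0.0173 jawyaw -0.564 Fdeck [0.02 0.  ] w 0.489 mz [-0.    0.01 -0.02] a,r 0.558 0.1703
0.56 spin 0.0 [0.03 0.   0.04]
0.54 spin -1.1 [ 0.04 -0.   -0.3 ]
0.52 spin -2.3 [ 0.05 -0.   -0.64]
0.5 spin -3.4 [ 0.07 -0.   -0.98]
0.48 spin -4.6 [ 0.09 -0.   -1.32]
0.46 spin -5.7 [ 0.12 -0.   -1.66]
0.44 spin -6.9 [ 0.16 -0.   -2.  ]
0.42 spin -8.0 [ 0.21 -0.   -2.34]
0.4 spin -9.2 [ 0.26 -0.   -2.67]
0.38 spin -10.3 [ 0.32 -0.   -3.01]
0.36 spin -11.5 [ 0.38 -0.   -3.34]
0.34 spin -12.6 [ 0.46 -0.   -3.67]
0.32 spin -13.8 [ 0.54 -0.   -4.  ]
0.3 spin -14.9 [ 0.62 -0.   -4.33]
0.28 spin -16.0 [ 0.71 -0.   -4.66]
0.26 spin -17.2 [ 0.81 -0.   -4.99]
0.24 spin -18.3 [ 0.92 -0.   -5.31]
0.22 spin -19.5 [ 1.03 -0.   -5.63]
0.2 spin -20.6 [ 1.15 -0.   -5.95]
0.18 spin -21.8 [ 1.27 -0.   -6.27]
0.16 spin -22.9 [ 1.4  -0.   -6.58]
0.14 spin -24.1 [ 1.54 -0.   -6.89]
0.12 spin -25.2 [ 1.68 -0.   -7.2 ]
0.1 spin -26.4 [ 1.83 -0.   -7.5 ]
0.08 spin -27.5 [ 1.98 -0.   -7.81]
0.06 spin -28.6 [ 2.15 -0.   -8.11]
0.04 spin -29.8 [ 2.31 -0.   -8.4 ]
0.02 spin -30.9 [ 2.49 -0.   -8.7 ]
-0.0 spin -32.1 [ 2.67 -0.   -8.98]
-0.02 spin -33.2 [ 2.85 -0.   -9.27]
-0.04 spin -34.4 [ 3.04 -0.   -9.55]
-0.06 spin -35.5 [ 3.24 -0.   -9.83]
```

Call:
servo_tool --commands '[{"dp": [0.05, 0, -0.6], "spin": -2.3}, {"dp": [0.1, 0, -1.3], "spin": -4.6}, {"dp": [0.15, 0, -2.0], "spin": -6.9}, {"dp": [0.25, 0, -2.65], "spin": -9.2}, {"dp": [0.4, 0, -3.35], "spin": -11.5}, {"dp": [0.55, 0, -4.0], "spin": -13.8}, {"dp": [0.7, 0, -4.65], "spin": -16}, {"dp": [0.9, 0, -5.3], "spin": -18.3}, {"dp": [1.05, 0, -5.65], "spin": -19.5}, {"dp": [1.15, 0, -5.95], "spin": -20.6}, {"dp": [1.15, 0, -5.95], "spin": -20.6}]'

```text
t: 6.55
tool_pos: [0.5774, 0.0309, 0.0172]
eef_rot: [0.361, -0.361, 0.608, -0.608]
force: [0.4, 0.2, 0.5]
gripper_width: 0.497
```

```bash
python3 st.py
python3 - <<'E'
from plan import *
s,A=pose()
p0=s["tool_pos"]
for a in np.arange(.2,-.05,-.01):
    print(a.round(2),"spin",np.degrees(a-.2).round(1),go(A,p0,[*bpt(a,.17),p0[2]]))
E
```

```text
t 6.55 deck [33.1 36.8] z 0.0172 jawyaw -0.203 Fdeck [0.37 0.31] w 0.497 mz [ 0.03  0.   -0.04] a,r 0.196 0.1701
0.2 spin 0.0 [ 0.01 -0.    0.07]
0.19 spin -0.6 [ 0.01  0.   -0.1 ]
0.18 spin -1.1 [ 0.01  0.   -0.27]
0.17 spin -1.7 [ 0.02  0.   -0.44]
0.16 spin -2.3 [ 0.02  0.   -0.61]
0.15 spin -2.9 [ 0.03  0.   -0.78]
0.14 spin -3.4 [ 0.04  0.   -0.95]
0.13 spin -4.0 [ 0.05  0.   -1.12]
0.12 spin -4.6 [ 0.07  0.   -1.29]
0.11 spin -5.2 [ 0.08  0.   -1.46]
0.1 spin -5.7 [ 0.1   0.   -1.63]
0.09 spin -6.3 [ 0.12  0.   -1.8 ]
0.08 spin -6.9 [ 0.14  0.   -1.97]
0.07 spin -7.4 [ 0.16  0.   -2.14]
0.06 spin -8.0 [ 0.18  0.   -2.31]
0.05 spin -8.6 [ 0.21  0.   -2.47]
0.04 spin -9.2 [ 0.23  0.   -2.64]
0.03 spin -9.7 [ 0.26  0.   -2.81]
0.02 spin -10.3 [ 0.29  0.   -2.98]
0.01 spin -10.9 [ 0.32  0.   -3.14]
-0.0 spin -11.5 [ 0.36  0.   -3.31]
-0.01 spin -12.0 [ 0.39  0.   -3.48]
-0.02 spin -12.6 [ 0.43  0.   -3.64]
-0.03 spin -13.2 [ 0.47  0.   -3.81]
-0.04 spin -13.8 [ 0.51  0.   -3.97]
```

Call:
servo_tool --commands '[{"dp": [0, 0, -0.25], "spin": -1.1}, {"dp": [0, 0, -0.6], "spin": -2.3}, {"dp": [0.05, 0, -0.95], "spin": -3.4}, {"dp": [0.05, 0, -1.1], "spin": -4}, {"dp": [0.05, 0, -1.2], "spin": -4.3}]'

```text
t: 7.05
tool_pos: [0.567, 0.0359, 0.0173]
eef_rot: [-0.384, 0.384, -0.594, 0.594]
force: [0.5, -0.3, -0.1]
gripper_width: 0.489
```

Call:
servo_tool --commands '[{"dp": [0, 0, -0.15], "spin": -0.5}, {"dp": [0.05, 0, -0.3], "spin": -1}, {"dp": [0.05, 0, -0.45], "spin": -1.5}, {"dp": [0.05, 0, -0.6], "spin": -2}]'

```text
t: 7.45
tool_pos: [0.5638, 0.0367, 0.0179]
eef_rot: [-0.395, 0.392, -0.586, 0.589]
force: [6.5, -1.4, -2.2]
gripper_width: 0.492
```

Call:
servo_tool --commands '[{"dp": [0, 0, -0.1], "spin": -0.3}, {"dp": [0, 0, -0.2], "spin": -0.6}, {"dp": [0, 0, -0.2], "spin": -0.6}]'

```text
t: 7.75
tool_pos: [0.562, 0.0376, 0.0179]
eef_rot: [-0.398, 0.395, -0.584, 0.586]
force: [6.3, -3.0, -2.1]
gripper_width: 0.491
```

```bash
python3 st.py
```

```text
t 7.75 deck [16.4 38.7] z 0.0179 jawyaw -0.085 Fdeck [ 6.85 -1.02] w 0.491 mz [-0.49 -1.24 -0.05] a,r 0.097 0.1695
```

Call:
servo_tool --commands '[{"dp": [0, 0, -0.1], "spin": -0.3}, {"dp": [0, 0, -0.2], "spin": -0.6}, {"dp": [0, 0, -0.2], "spin": -0.6}]'

```text
t: 8.05
tool_pos: [0.5603, 0.0382, 0.018]
eef_rot: [-0.401, 0.398, -0.582, 0.585]
force: [6.2, -2.0, -1.8]
gripper_width: 0.489
```

Call:
servo_tool --commands '[{"dp": [0, 0, -0.1], "spin": -0.3}, {"dp": [0, 0, -0.2], "spin": -0.6}, {"dp": [0, 0, -0.2], "spin": -0.6}]'

```text
t: 8.35
tool_pos: [0.5585, 0.039, 0.018]
eef_rot: [-0.404, 0.401, -0.58, 0.582]
force: [6.6, -2.2, -1.4]
gripper_width: 0.497
```

```bash
python3 st.py
```

```text
t 8.35 deck [12.7 39.1] z 0.018 jawyaw -0.064 Fdeck [ 7.   -0.19] w 0.497 mz [-0.49 -1.29 -0.05] a,r 0.075 0.1696
```

Still pushing the roller back at about 7 N. I'll continue in small steps.

Call:
servo_tool --commands '[{"dp": [0, 0, -0.05], "spin": -0.2}, {"dp": [0, 0, -0.1], "spin": -0.3}, {"dp": [0, 0, -0.1], "spin": -0.3}]'

```text
t: 8.65
tool_pos: [0.5543, 0.0407, 0.0172]
eef_rot: [0.404, -0.405, 0.58, -0.58]
force: [-1.0, 0.1, 0.3]
gripper_width: 0.487
```

Call:
servo_tool --commands '[{"dp": [0, 0, -0.05], "spin": -0.2}, {"dp": [0, 0, -0.1], "spin": -0.3}, {"dp": [0, 0, -0.1], "spin": -0.3}]'

```text
t: 8.95
tool_pos: [0.5527, 0.0413, 0.0168]
eef_rot: [0.405, -0.407, 0.579, -0.578]
force: [-2.1, 0.0, 1.0]
gripper_width: 0.486
```

```bash
python3 st.py
```

```text
t 8.95 deck [ 6.5 39.5] z 0.0168 jawyaw -0.052 Fdeck [-2.06 -0.58] w 0.486 mz [0.12 0.62 0.06] a,r 0.038 0.1697
```

Call:
servo_tool --commands '[{"dp": [0, 0, -0.1], "spin": -0.3}, {"dp": [0, 0, -0.2], "spin": -0.6}, {"dp": [0, 0, -0.2], "spin": -0.6}]'

```text
t: 9.25
tool_pos: [0.5515, 0.0417, 0.0169]
eef_rot: [0.409, -0.409, 0.577, -0.576]
force: [-3.5, 1.4, -1.1]
gripper_width: 0.49
```

```bash
python3 st.py
```

```text
t 9.25 deck [ 5.2 39.6] z 0.0169 jawyaw -0.042 Fdeck [-3.79  0.32] w 0.49 mz [0.24 0.56 0.04] a,r 0.03 0.1697
```

Call:
servo_tool --commands '[{"dp": [0, 0, -0.1], "spin": -0.5}, {"dp": [0, 0, -0.15], "spin": -1}, {"dp": [0, 0, -0.15], "spin": -1}]'

```text
t: 9.55
tool_pos: [0.5506, 0.0421, 0.0172]
eef_rot: [0.414, -0.414, 0.573, -0.573]
force: [-2.4, 1.6, -1.1]
gripper_width: 0.492
```

Call:
servo_tool --commands '[{"dp": [0, 0, -0.1], "spin": -0.3}, {"dp": [0, 0, -0.15], "spin": -0.5}, {"dp": [0, 0, -0.15], "spin": -0.5}]'

```text
t: 9.85
tool_pos: [0.5498, 0.0422, 0.0176]
eef_rot: [-0.417, 0.416, -0.571, 0.572]
force: [-0.1, 0.2, -0.2]
gripper_width: 0.491
```

```bash
python3 st.py
```

```text
t 9.85 deck [ 3.5 39.6] z 0.0176 jawyaw -0.016 Fdeck [-0.11  0.14] w 0.491 mz [0.12 0.13 0.03] a,r 0.02 0.1697
```

Call:
servo_tool --commands '[{"dp": [0, 0, -0.05], "spin": -0.2}, {"dp": [0, 0, -0.1], "spin": -0.4}, {"dp": [0, 0, -0.1], "spin": -0.4}]'

```text
t: 10.15
tool_pos: [0.5487, 0.0425, 0.0175]
eef_rot: [-0.419, 0.418, -0.57, 0.57]
force: [-0.3, 0.1, -0.6]
gripper_width: 0.491
```

Call:
servo_tool --commands '[{"dp": [0, 0, -0.05], "spin": 0}, {"dp": [0, 0, -0.1], "spin": 0}, {"dp": [0, 0, -0.1], "spin": 0}]'

```text
t: 10.45
tool_pos: [0.548, 0.0428, 0.0174]
eef_rot: [-0.419, 0.418, -0.57, 0.57]
force: [1.8, -1.0, -1.5]
gripper_width: 0.49
```

```bash
python3 st.py
```

```text
t 10.45 deck [ 1.6 39.7] z 0.0174 jawyaw -0.009 Fdeck [ 1.97 -0.42] w 0.49 mz [-0.06 -0.39 -0.03] a,r 0.009 0.1697
```

Call:
servo_tool --commands '[{"dp": [0, 0, -0.05], "spin": 0}, {"dp": [0, 0, -0.1], "spin": 0}, {"dp": [0, 0, -0.15], "spin": 0}, {"dp": [0, 0, -0.15], "spin": 0}]'

```text
t: 10.85
tool_pos: [0.5479, 0.0428, 0.0178]
eef_rot: [-0.419, 0.417, -0.569, 0.571]
force: [6.1, -1.4, -3.5]
gripper_width: 0.493
```

```bash
python3 st.py
```

```text
t 10.85 deck [ 1.4 39.6] z 0.0178 jawyaw -0.01 Fdeck [6.29 0.43] w 0.493 mz [-0.33 -1.24 -0.03] a,r 0.008 0.1697
```

Call:
servo_tool --commands '[{"dp": [0, 0, -0.05], "spin": 0}, {"dp": [0, 0, -0.1], "spin": 0}, {"dp": [0, 0, -0.15], "spin": 0}, {"dp": [0, 0, -0.15], "spin": 0}, {"dp": [0, 0, -0.15], "spin": 0}]'

```text
t: 11.35
tool_pos: [0.5478, 0.0428, 0.0181]
eef_rot: [-0.42, 0.417, -0.569, 0.572]
force: [7.9, -1.7, -5.0]
gripper_width: 0.49
```

```bash
python3 st.py
```

```text
t 11.35 deck [ 1.3 39.6] z 0.0181 jawyaw -0.01 Fdeck [8.11 0.65] w 0.49 mz [-0.46 -1.76 -0.07] a,r 0.008 0.1696
```

Call:
servo_tool --commands '[{"dp": [0, 0, -0.05], "spin": 0}, {"dp": [0, 0, -0.1], "spin": 0}, {"dp": [0, 0, -0.1], "spin": 0}, {"dp": [0, 0, -0.1], "spin": 0}]'

```text
t: 11.75
tool_pos: [0.5477, 0.0429, 0.0183]
eef_rot: [-0.42, 0.416, -0.568, 0.572]
force: [10.4, -2.4, -5.2]
gripper_width: 0.491
```

```bash
python3 st.py
```

```text
t 11.75 deck [ 1.2 39.7] z 0.0183 jawyaw -0.01 Fdeck [10.68  0.76] w 0.491 mz [-0.58 -2.11 -0.01] a,r 0.007 0.1697
```

Call:
servo_tool --commands '[{"dp": [0, 0, -0.05], "spin": 0}, {"dp": [0, 0, -0.05], "spin": 0}, {"dp": [0, 0, -0.05], "spin": 0}, {"dp": [0, 0, -0.05], "spin": 0}, {"dp": [0, 0, -0.05], "spin": 0}]'

```text
t: 12.25
tool_pos: [0.5477, 0.0429, 0.0185]
eef_rot: [-0.421, 0.416, -0.568, 0.572]
force: [11.7, -4.4, -6.2]
gripper_width: 0.491
```

```bash
python3 st.py
```

```text
t 12.25 deck [ 1.2 39.7] z 0.0185 jawyaw -0.01 Fdeck [12.46 -0.85] w 0.491 mz [-0.62 -2.33 -0.04] a,r 0.007 0.1697
```

Call:
servo_tool --commands '[{"dp": [0, 0, 0.1], "spin": 0}, {"dp": [0, 0, 0.2], "spin": 0}, {"dp": [0, 0, 0.3], "spin": 0}, {"dp": [0, 0, 0.4], "spin": 0}, {"dp": [0, 0, 0.48], "spin": 0}, {"dp": [0, 0, 0.48], "spin": 0}]'

```text
t: 12.85
tool_pos: [0.5479, 0.0428, 0.0174]
eef_rot: [-0.418, 0.419, -0.57, 0.57]
force: [3.8, -2.5, 2.3]
gripper_width: 0.492
```

Call:
servo_tool --commands '[{"dp": [0, 0, 0], "spin": 0}, {"dp": [0, 0, 0], "spin": 0}, {"dp": [0, 0, 0], "spin": 0}]' --claw 85

```text
t: 13.15
tool_pos: [0.5465, 0.0434, 0.0167]
eef_rot: [0.418, -0.419, 0.57, -0.569]
force: [-0.1, -0.2, 0.4]
gripper_width: 0.664
```

```bash
python3 st.py; python3 snap.py scene pics/s2.png
```

```text
t 13.15 deck [-0.1 39.8] z 0.0167 jawyaw -0.008 Fdeck [-0.09 -0.18] w 0.664 mz [ 0.01 -0.03 -0.04] a,r -0.0 0.1698
13.2 deck xy [0.0002 0.0398] 0.0168 jaw yaw rel deck x -0.008 F deck [-0.04 -0.6 ]
```

View pics/s2.png

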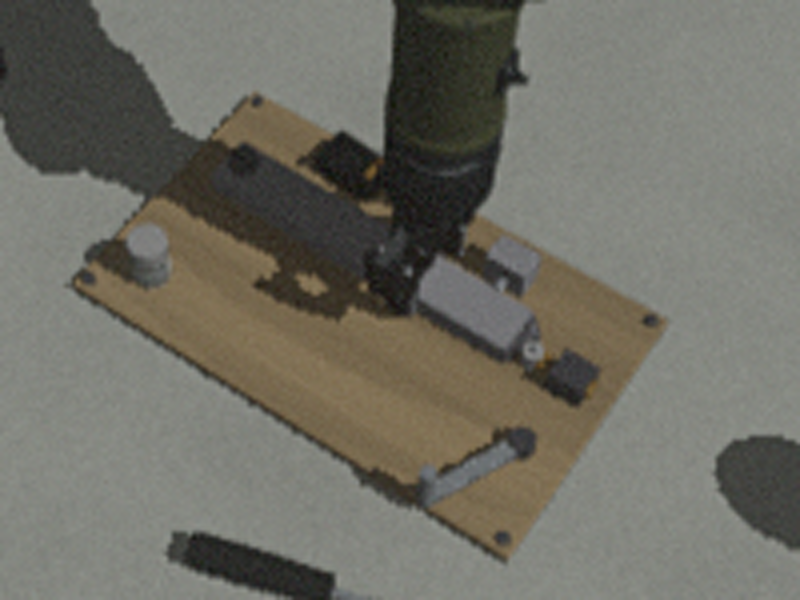

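The boom is home, with its nose behind the roller at (533,350). Next I'll lift off, close the fingers and go behind the keeper post.

Call:
servo_tool --commands '[{"dp": [0, -4, 0], "spin": 0}, {"dp": [0, -8, 0], "spin": 0}, {"dp": [-2, -9, 3.5], "spin": -4}, {"dp": [-4, -9, 7], "spin": -8}, {"dp": [-6, -9, 10.5], "spin": -12}, {"dp": [-8, -9, 14], "spin": -16}, {"dp": [-10, -9, 17.5], "spin": -18.5}, {"dp": [-10, -9, 17.5], "spin": -18.5}, {"dp": [-10, -9, 17.5], "spin": -18.5}]' --claw 80

```text
t: 14.1
tool_pos: [0.744, 0.0869, 0.1056]
eef_rot: [-0.504, 0.505, -0.496, 0.494]
force: [-0.3, -0.2, -0.4]
gripper_width: 0.685
```

Call:
servo_tool --commands '[{"dp": [0, 0, 0], "spin": 0}, {"dp": [0, 0, 0], "spin": 0}, {"dp": [0, 0, 0], "spin": 0}, {"dp": [0, 0, 0], "spin": 0}, {"dp": [0, 0, 0], "spin": 0}]' --claw 255

```text
t: 14.6
tool_pos: [0.7445, 0.0857, 0.1078]
eef_rot: [-0.505, 0.505, -0.495, 0.496]
force: [-0.7, -1.5, -0.6]
gripper_width: 0.0
```

```bash
python3 st.py; python3 snap.py scene pics/s3.png
```

```text
t 14.60 deck [177.1 137.8] z 0.1078 jawyaw 0.314 Fdeck [-0.28 -1.62] w 0.0 mz [ 0.03 -0.   -0.02] a,r 0.584 0.321
14.65 deck xy [0.1771 0.1378] 0.1077 jaw yaw rel deck x 0.314 F deck [ 0.45 -1.32]
```

View pics/s3.png

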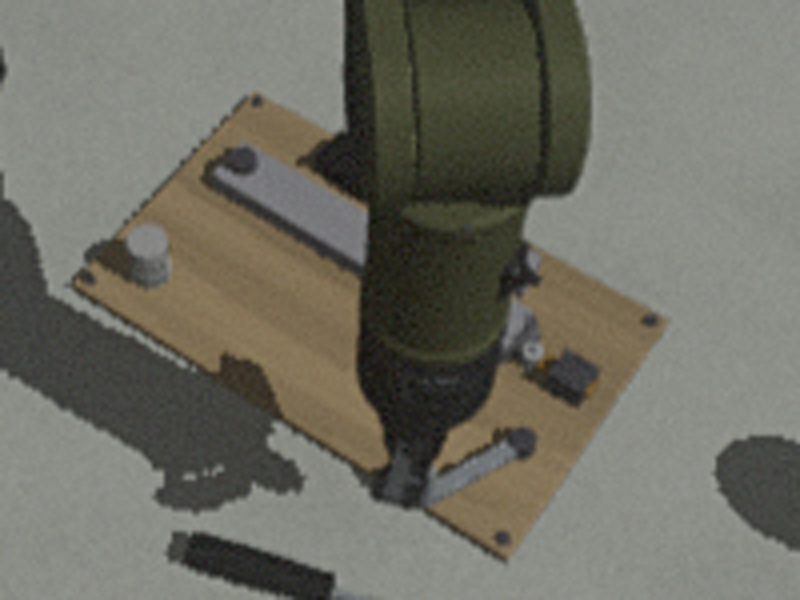

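Run:
```python
from plan import *
s,A=pose(); p0=s["tool_pos"]; print(p0)
n=np.array([.951,.309])
for q,d in [(.42,30),(.42,22)]+[(q,20.5) for q in np.arange(.4,2.15,.1)]:
    c=np.array([75+80*np.cos(q),165-80*np.sin(q)])+d*n
    print(round(q,2),d,go(A,p0,d2w(P,[[c[0]/1e3,c[1]/1e3,.038]])[0]))
```

```text
[0.74456021 0.08568459 0.10767265]
0.42 30 [-0.38  6.97  0.06]
0.42 22 [-0.38  6.97 -0.74]
0.4 20.5 [-0.5   6.97 -0.78]
0.5 20.5 [ 0.08  6.97 -1.34]
0.6 20.5 [ 0.6   6.97 -1.94]
0.7 20.5 [ 1.05  6.97 -2.6 ]
0.8 20.5 [ 1.44  6.97 -3.3 ]
0.9 20.5 [ 1.76  6.97 -4.03]
1.0 20.5 [ 2.    6.97 -4.8 ]
1.1 20.5 [ 2.16  6.97 -5.58]
1.2 20.5 [ 2.25  6.97 -6.37]
1.3 20.5 [ 2.25  6.97 -7.17]
1.4 20.5 [ 2.18  6.96 -7.97]
1.5 20.5 [ 2.03  6.96 -8.75]
1.6 20.5 [ 1.8   6.96 -9.52]
1.7 20.5 [  1.49   6.96 -10.26]
1.8 20.5 [  1.11   6.96 -10.96]
1.9 20.5 [  0.66   6.96 -11.63]
2.0 20.5 [  0.15   6.96 -12.24]
2.1 20.5 [ -0.42   6.96 -12.8 ]
```

Call:
servo_tool --commands '[{"dp": [-0.4, 3.5, 0.1], "spin": 0}, {"dp": [-0.4, 6.5, 0.1], "spin": 0}, {"dp": [-0.4, 6.9, 0.1], "spin": 0}, {"dp": [-0.4, 6.9, -0.4], "spin": 0}, {"dp": [-0.4, 6.9, -0.75], "spin": 0}, {"dp": [0.1, 6.9, -1.35], "spin": 0}, {"dp": [0.6, 6.9, -1.95], "spin": 0}, {"dp": [1.05, 6.9, -2.6], "spin": 0}, {"dp": [1.45, 6.9, -3.3], "spin": 0}, {"dp": [1.75, 6.9, -4.05], "spin": 0}, {"dp": [2.0, 6.9, -4.8], "spin": 0}, {"dp": [2.0, 6.9, -4.8], "spin": 0}]'

```text
t: 15.85
tool_pos: [0.6956, 0.0645, 0.0381]
eef_rot: [-0.504, 0.505, -0.496, 0.495]
force: [-0.4, 0.6, 0.2]
gripper_width: -0.002
```

```bash
python3 st.py; python3 snap.py scene pics/s4.png
```

```text
t 15.85 deck [136.4 103.4] z 0.0381 jawyaw 0.314 Fdeck [-0.52  0.44] w -0.002 mz [0.   0.01 0.  ] a,r 0.529 0.2703
15.9 deck xy [0.1368 0.104 ] 0.0381 jaw yaw rel deck x 0.314 F deck [0.06 0.47]
```

View pics/s4.png

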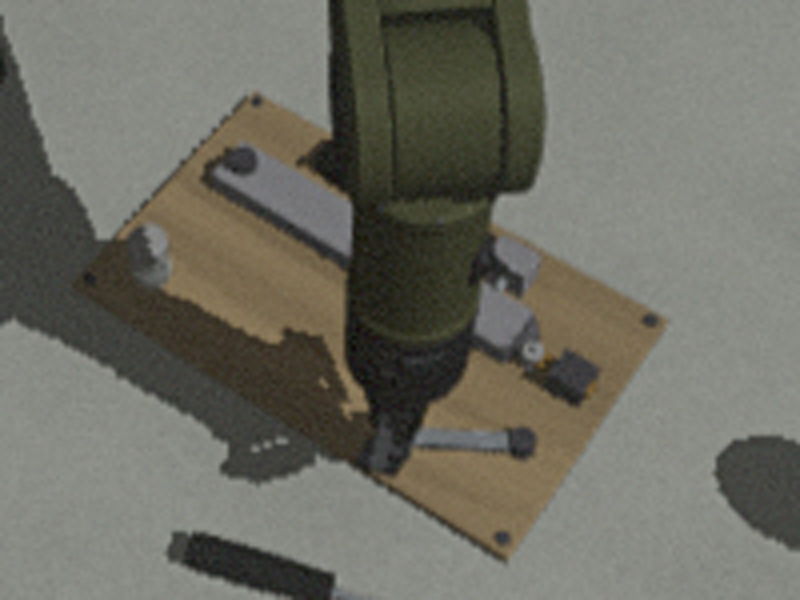

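The keeper is following; the lever now runs level in the picture, from (520,440) to the finger near (415,437). I'll continue along the arc and slow down near the end.

Call:
servo_tool --commands '[{"dp": [0.15, 0, -0.8], "spin": 0}, {"dp": [0.25, 0, -1.6], "spin": 0}, {"dp": [0.25, 0, -2.4], "spin": 0}, {"dp": [0.2, 0, -3.2], "spin": 0}, {"dp": [0.05, 0, -3.95], "spin": 0}, {"dp": [-0.2, 0, -4.7], "spin": 0}, {"dp": [-0.5, 0, -5.45], "spin": 0}, {"dp": [-0.7, 0, -5.8], "spin": 0}, {"dp": [-0.9, 0, -6.15], "spin": 0}, {"dp": [-1.1, 0, -6.5], "spin": 0}, {"dp": [-1.35, 0, -6.8], "spin": 0}, {"dp": [-1.35, 0, -6.8], "spin": 0}]'

```text
t: 17.1
tool_pos: [0.6283, 0.078, 0.0383]
eef_rot: [-0.505, 0.505, -0.495, 0.495]
force: [-0.0, -0.2, 0.1]
gripper_width: 0.005
```

```bash
python3 st.py
```

```text
t 17.10 deck [68.1 96.7] z 0.0383 jawyaw 0.315 Fdeck [ 0.01 -0.17] w 0.005 mz [-0.01  0.01 -0.01] a,r 0.292 0.2367
```

Call:
servo_tool --commands '[{"dp": [-0.25, 0, -0.3], "spin": 0}, {"dp": [-0.5, 0, -0.6], "spin": 0}, {"dp": [-0.75, 0, -0.9], "spin": 0}, {"dp": [-0.9, 0, -1.0], "spin": 0}, {"dp": [-0.9, 0, -1.0], "spin": 0}]'

```text
t: 17.6
tool_pos: [0.6183, 0.0866, 0.0383]
eef_rot: [-0.505, 0.505, -0.495, 0.495]
force: [0.4, 0.1, -0.1]
gripper_width: -0.0
```

```bash
python3 st.py; python3 snap.py scene pics/s5.png
```

```text
t 17.60 deck [ 56.1 102. ] z 0.0383 jawyaw 0.314 Fdeck [0.36 0.25] w -0.0 mz [0.01 0.06 0.04] a,r 0.237 0.2387
17.65 deck xy [0.0562 0.1018] 0.0383 jaw yaw rel deck x 0.314 F deck [ 0.12 -0.21]
```

View pics/s5.png

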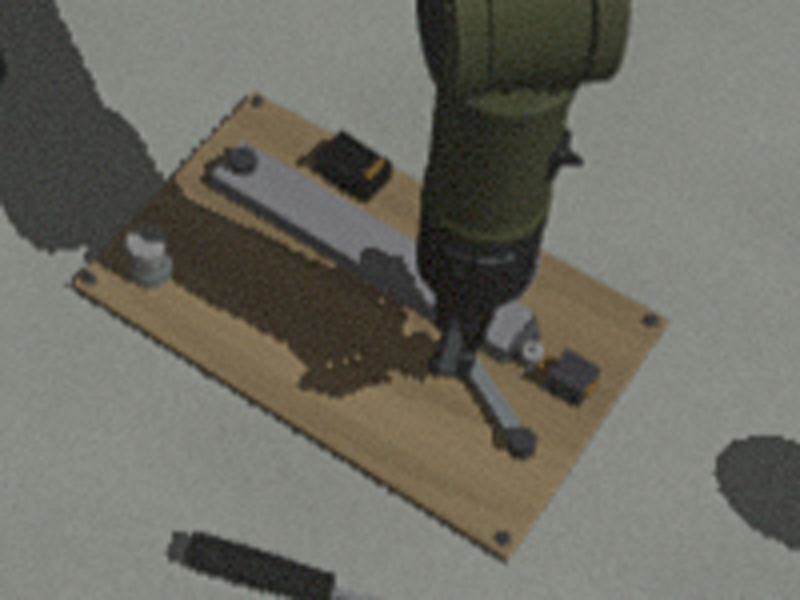

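Call:
servo_tool --commands '[{"dp": [-0.1, 0, -0.15], "spin": 0}, {"dp": [-0.2, 0, -0.3], "spin": 0}, {"dp": [-0.3, 0, -0.4], "spin": 0}, {"dp": [-0.3, 0, -0.4], "spin": 0}]'

```text
t: 18.05
tool_pos: [0.617, 0.0872, 0.0386]
eef_rot: [0.505, -0.503, 0.494, -0.497]
force: [7.1, -2.5, -4.1]
gripper_width: 0.005
```

```bash
python3 st.py
```

```text
t 18.05 deck [ 54.7 102.2] z 0.0386 jawyaw 0.313 Fdeck [ 7.49 -0.39] w 0.005 mz [-0.45 -1.44  0.09] a,r 0.231 0.2386
```

End stop reached at 7.5 N. The post comes out at about (35,96) in the deck frame, which is q ≈ 2.07. I'll back straight off, lift and look.

Call:
servo_tool --commands '[{"dp": [0, 0, 0.3], "spin": 0}, {"dp": [0.1, 0, 0.8], "spin": 0}, {"dp": [0.2, 0, 1.5], "spin": 0}, {"dp": [0.3, 0, 2.5], "spin": 0}, {"dp": [0.3, -3, 2.5], "spin": 0}, {"dp": [0.3, -7, 2.5], "spin": 0}, {"dp": [0.3, -11, 2.5], "spin": 0}, {"dp": [4, -14, 5], "spin": 0}, {"dp": [8, -16, 7], "spin": 0}, {"dp": [12, -17, 7], "spin": 0}, {"dp": [16, -17, 7], "spin": 0}, {"dp": [20, -17, 7], "spin": 0}, {"dp": [24, -17, 7], "spin": 0}, {"dp": [24, -17, 7], "spin": 0}]'

```text
t: 19.45
tool_pos: [0.6887, -0.1601, 0.2072]
eef_rot: [-0.5, 0.503, -0.497, 0.499]
force: [-0.5, -0.7, -1.2]
gripper_width: -0.001
```

```bash
python3 st.py; python3 snap.py scene pics/s6.png
python3 - <<'E'
from plan import *
F=[manip.grab_frame(n) for n in("scene","top")]
B=box(-20,20,-15,250,0,20); B=np.vstack([B,[[-.006,.264,0],[-.006,.264,.02]]])
def bw(th): W=d2w([0,-.13,-th],B); W[:,2]+=.012; return d2w(P,W)
for f in F:
    r=manip.outline_of(f,"boom")
    if not r: print("none"); continue
    m=up(r[0]["pixels"]); ths=np.arange(-.1,.15,.005); v=[iou(f,bw(t),m) for t in ths]; print("boom",ths[np.argmax(v)].round(3),max(v))
    print({q:proj(f,d2w(P,[[.075+.08*np.cos(q),.165-.08*np.sin(q),.059]]))[0].round(1) for q in(1.8,1.93,2.07)})
E
```

```text
t 19.45 deck [ 195.2 -113.5] z 0.2072 jawyaw 0.302 Fdeck [-0.28 -0.8 ] w -0.001 mz [ 0.01  0.07 -0.05] a,r 1.487 0.1959
19.5 deck xy [ 0.194  -0.1089] 0.2074 jaw yaw rel deck x 0.306 F deck [0.41 0.89]
boom 0.015 0.8809567872675118
{1.8: array([290.3, 202.5]), 1.93: array([293.1, 200.6]), 2.07: array([296.5, 198.8])}
boom 0.01 0.8833224755700326
{1.8: array([231.2, 193.3]), 1.93: array([229.5, 195.8]), 2.07: array([227.4, 198.3])}
```

View pics/s6.png

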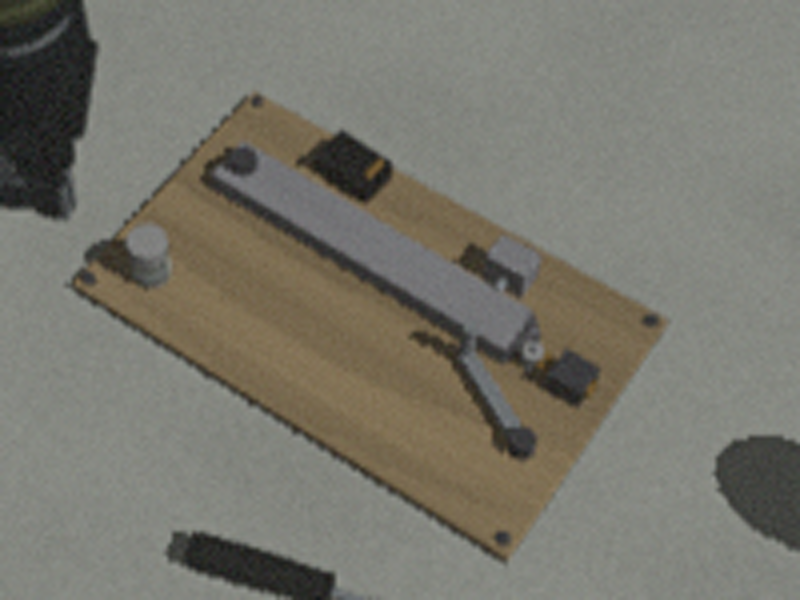

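Run:
```python
from plan import *
f=manip.grab_frame("scene"); u=proj(f,[*d2w(P,[[.03,.04,0]])[0,:2],.03]).astype(int)
im=cv2.resize(f["pixels"][:,:,::-1],None,fx=8,fy=8,interpolation=cv2.INTER_CUBIC)
for q,c in((1.93,(0,0,255)),(2.07,(0,255,0))):
    L=d2w(P,np.array([[.075+r*np.cos(q),.165-r*np.sin(q),z] for r,z in((0,.025),(.08,.025),(.08,.059))]))
    cv2.polylines(im,[((proj(f,L)+.5)*8).astype(int)],False,c,1)
x,y=(proj(f,d2w(P,[[.05,.12,.025]])[0])*8).astype(int)
cv2.imwrite("pics/k.png",im[y-200:y+200,x-250:x+250])
```

```text
(no output)
```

View pics/k.png

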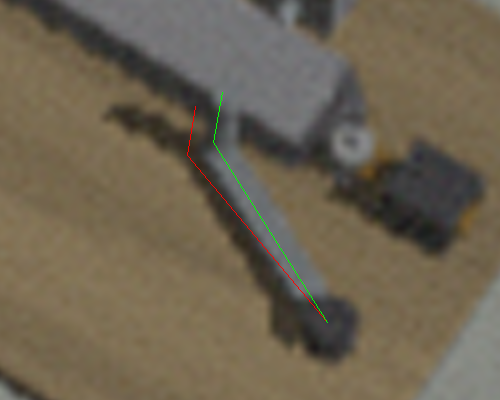

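The lever lies on or just past the 2.07 line, so the keeper is fully closed. The boom is on the stop and the arm is clear of everything, so I'm handing in.

```bash
python3 -c "
from workcell import manip
print(manip.close_job())"
```

```text
the job is handed in; nothing more can be done
None
```

I swung the boom home, pressed it on the stop, turned the keeper behind it, and handed the job in at about 20 s of the 72 s allowed. No verdict was reported.

- **Boom past the catch:** I straddled the boom with nearly closed jaws 170 mm from the pin, so it could not run ahead. The catch resisted at about 7 N at the tool, then drew the boom onto the stop.
- **Press on the stop:** I held about 12 N at the tool for a few tenths of a second. By leverage plus the catch's pull, I estimate 10.5–14.5 N at the stop. That force was worked out, not measured at the stop itself.
- **Keeper:** I pushed the post along its arc until it met the end stop at about 7.5 N, then backed off.
- **Last checks:** In the pictures the boom fits at 0.010–0.015 rad from the deck's y axis. The lever lies on the 2.07 rad line or slightly past it, clear of the 1.93 mark. The battery, jar and driver look unmoved. I did not recheck the tape, twine, camera and rack, but the tool stayed clear of them. The arm is clear of everything.

None of these checks failed. One loose reading: my pixel estimate of the post's top was about 2–4 pixels off the prediction for 2.07 rad, because the post blends into the grey boom behind it. The closer picture of the lever settled it.

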